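# Gasket, wet and close a flow cell on the microscopy bench

### The job

Assemble the flow cell: lay the black windowed gasket flat on the base with both pins through its holes, and let go of it. Then wet it by pressing the cap of the taller, slimmer dispenser bottle fully down and letting it spring back up, and only after that close the cell by threading the metal cover plate down over the same two pins until it lies flat on the gasket. Do not press the squat bottle's cap, and leave the flask, tube rack and dish where they stand.

Things in the scene. Friction and masses are not known exactly. Their poses are not given: they have to be found in the camera images.
- cell: Flow-cell base, fixed: white foot 60 x 140 x 6 mm (x, y, z), on it an aluminium block 40 x 124 mm, flat top 26 mm above the bench. Two upright steel pins, 8 mm in diameter, at y = -42 and +42 mm, rise 28 mm above that top (tips 54 mm above the bench; last 4 mm tapered to 4 mm across). Origin: centre of the underside, on the bench; z up, y along the line of pins. A half turn leaves it the same.
- gasket: Flat, stiff black rubber gasket, 54 x 110 x 6 mm (x, y, z), about 30 g, flat on the bench at first: window 26 x 44 mm in the middle, two round 12 mm through holes at y = -42 and +42 mm. Origin: centre of the underside; z up, y along its length. A half turn leaves it the same. On the base it overhangs the block by 7 mm on each long side, so it can be held across its width down to rest.
- cover: Metal cover plate, 54 x 110 x 10 mm (x, y, z), about 120 g, no window, two round 12 mm through holes at y = -42 and +42 mm; a round stub 18 mm in diameter, 14 mm high, on the middle of its top. Flat on the bench at first, stub up. Origin: centre of the underside; z up, y along its length. A half turn leaves it the same. Gasket and cover lie left and right of the base, either way round.
- tall_top (a point): Centre of the flat top of the round grey cap (30 mm in diameter, thin nozzle 33 mm out) of the taller, slimmer dispenser bottle: white, 52 mm in diameter, fixed, cap top 185 mm above the bench when up. It stands beyond the cell seen from the robot, nozzle towards the cell, beside the squat bottle, axes about 120 mm apart; which is left varies. The point moves down with the cap.
- tall_cap (a joint): How far the taller bottle's cap is pressed straight down: 0 up, 0.012 m at its stop. A spring pushes it back: 2 N to start, 8 N at the stop. Pressed fully down counts from 9 mm.
- squat_top (a point): Centre of the flat top of the same kind of cap on the squat bottle: white, 72 mm in diameter, fixed, cap top 135 mm above the bench. Not to be pressed.
- squat_cap (a joint): How far the squat bottle's cap is pressed down, 0 to 0.012 m, sprung alike.
- flask: Stoppered glass conical flask, loose, 80 mm across at the foot, 144 mm tall; origin: centre of the underside, z up.
- rack: White test-tube rack with stoppered tubes, loose, 56 x 110 mm (x, y), 106 mm tall to the stoppers; origin: centre of the underside, z up.
- dish: Closed round culture dish, loose, 62 mm across, 16 mm tall; origin: centre of the underside, z up.
Mind the look-alikes: they are no part of the job. Of the things that look like the cover, the largest one is meant.

How it is judged:
By the outcome, as a careful person would: the job done as asked, in the order asked, and still so for the second after the job is handed in, with the robot touching nothing.
It also fails if it takes over 70 s, if anything falls off the work surface, if the arm or the gripper's body presses on something with over 40 N, if the wrist force passes 120 N, or if a joint passes its speed limit or range.

### The arm

A 6-joint arm with a two-finger parallel gripper is mounted at the origin on the work surface. World frame = base frame: x ahead of the robot, y to its left, z up, the work surface at z = 0. Lengths are in mm, angles in rad, forces in N, time in s.
With the tool pointing down it reaches from about 300 to 775 mm from the base axis. Payload 14.6 kg.
Tool frame: the origin (TCP) lies on the centre line of the jaws, within the pads' length; the fingertips stand 8 mm ahead of it and the grasp point (between the pads) lies 11 mm behind it; z points along the fingers, y is the line along which they close (so a half turn about z gives the same grasp; the last joint's range is limited). The gripper opens to 94 mm and grips with 3 to 60 N. Pads are 16 mm wide; open, the fingers measure 119 mm over their backs; the gripper's body (75 mm by 177 mm) begins 78 mm behind the grasp point.
Start: joints at [1.163, 0.3, 1.521, -0, 1.321, -0.067], TCP at [183.83, 518.359, 181.746] pointing down, gripper open.
Joint ranges: [-3.03, 3.03], [-0.79, 2.21], [0.23, 2.52], [-1.04, 4.18], [0, 3.07], [-2.55, 2.55]. Speed limits (rad/s): [2.22, 2.22, 2.57, 3.14, 3.14, 3.14].

### API

Orientations are given as [roll, pitch, yaw] about the fixed x, y, z axes, in that order (R = Rz(yaw) Ry(pitch) Rx(roll)).
In Python, from cell import manip gives the robot as it stands.
- The arm moves only by the tool jog_arm, never from a script. Its argument "rows" is one flat list of numbers, 7 for each row, row after row: the shift along the world's x, y, z in cm, then the turn, a rotation vector about the world's x, y, z in rad, then the closure, from 0 (fully open) to 1 (shut). In form: [dx, dy, dz, rx, ry, rz, fingers, dx, dy, dz, rx, ry, rz, fingers, ...]. A call has 1 to 20 rows; each row shifts and turns the commanded pose from where the row before left it; what a row does not reach is not made up. A row lasts 1/12 s, in which the tool goes at most 41.7 mm and 7.16 degrees, less where a joint would pass 70% of its speed; a pose out of reach is approached as far as the arm can. A call with a gripper value outside its range is refused whole. The fingers move at their own pace and stop on an object; "newtons" is the grip in N (left out, the last holds). Time passes only in rows, so rows that do not move let the fingers close. It gives the time, the measured TCP pose, the force, the opening and the grip force at its end, in the units of the state.
- manip.read_state(): the state, without advancing time (a new reading comes with each control period).
- manip.camera(name): name is "scene" or "top"; returns (picture, depth): 400x640x3 uint8, blue, green, red; 400x640 float32, mm along the optical axis (not along the pixel's ray), 0 where there is no reading.
- manip.camera_model(name): a dict with "K" (3x3 intrinsics, pixels), "R" (3x3) and "t" (3): a world point X has camera coordinates R X + t. Camera axes: x right, y down, z forward; pixel columns grow to the right and rows downward; lengths in mm; the calibration is good to about 2 mm. A picture is of the moment at which its call begins. camera_model takes no time and is no camera call.
- manip.sign_off(): hands the job in; it is judged then, once.
The state is a dict: "clock": time; "joints": joint angles; "qd": joint speeds; "effort": joint torques, N m; "eef_pos": TCP position; "eef_rot": TCP orientation; "wrist_force": force on the tool from outside, world axes, zero at the start; "moment": the same for the moment, N m; "finger_gap": finger opening in mm; "finger_force": force on a finger pad.
Only numpy, scipy, OpenCV 4.12 (cv2) and the standard library are available. Lean on these libraries where they do the work, as an engineer would, in place of code of your own. Each camera call takes 0.05 s, during which the arm holds its last target. There are 200 camera calls.

## Working session

There is one attempt and no reset: what is moved stays moved. The work goes in short steps, Python scripts to look and compute and a tool call to move; the robot and the scene stay as the last step left them, time stands still between calls to the robot, and variables do not carry over. Pictures are saved under pics/ and viewed, at most 10 in all, crops included, and the job is handed in when it is done.

Besides the shell and the picture viewer there is one more tool, called after "Request:" in YAML: its name, and indented under it one key for each argument. jog_arm: Moves the arm, as the interface text tells. Its arguments: {"type":"object","properties":{"rows":{"type":"array"},"newtons":{"type":"number"}},"required":["rows"]}

```bash
ls; mkdir -p pics
python3 - <<'E'
from cell import manip
import cv2,numpy as np
for n in("scene","top"):
    p,d=manip.camera(n); cv2.imwrite(f"pics/{n}0.png",p); np.savez(f"pics/{n}0.npz",p=p,d=d)
    m=manip.camera_model(n); print(n,np.round(m["K"],1).tolist(),np.round(m["R"],3).tolist(),np.round(m["t"],1))
print(manip.read_state())
E
```

```text
pics
scene [[492.1, 0.0, 315.1], [0.0, 492.1, 204.1], [0.0, 0.0, 1.0]] [[0.301, 0.954, 0.008], [0.681, -0.209, -0.702], [-0.668, 0.216, -0.712]] [-210.7 -254.9 1738.6]
top [[429.6, 0.0, 318.3], [0.0, 429.6, 195.8], [0.0, 0.0, 1.0]] [[-0.011, -1.0, -0.003], [-0.989, 0.011, -0.148], [0.148, 0.002, -0.989]] [  78.   558.9 1295.9]
{'clock': 0.1, 'joints': array([ 1.16343184e+00,  3.00412553e-01,  1.52149806e+00, -2.08606235e-05,
        1.32072626e+00, -6.65964865e-02]), 'qd': array([-0.00171843, -0.00021665, -0.00253854,  0.00104405,  0.00065292,
       -0.00076173]), 'effort': array([ 1.82260206e-03, -5.32642508e+01, -3.53282726e+01,  7.08828284e-02,
        2.35389947e-02, -8.43940393e-05]), 'eef_pos': array([183.7195926 , 518.13293682, 181.25358403]), 'eef_rot': array([-3.1405494e+00, -4.9328727e-05,  2.8008298e+00]), 'wrist_force': array([ 0.21128975,  0.6976625 , -0.22197415]), 'moment': array([ 0.01614205, -0.00140155, -0.04370597]), 'finger_force': 0.0, 'finger_gap': 94.27247879978}
```

View pics/top0.png

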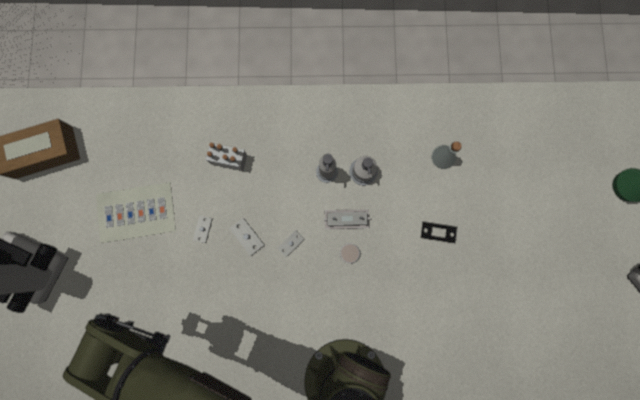

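View pics/scene0.png

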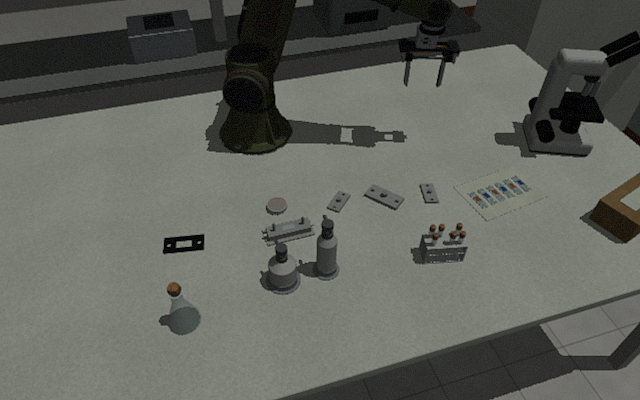

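The top view shows the cell at (347,219), the gasket at (438,232), the cover as the largest plate at (249,237), the tall bottle at (327,165) and the squat one at (365,168). The dish is at (350,254). Next I'll zoom in on crops to measure.

Run:
```python
import cv2,numpy as np
p=np.load("pics/top0.npz")["p"];s=np.load("pics/scene0.npz")["p"]
g=lambda im:np.clip(im.astype(float)*1.5,0,255).astype(np.uint8)
z=lambda im,x,y,w,h,f:cv2.resize(g(im[y:y+h,x:x+w]),None,fx=f,fy=f,interpolation=cv2.INTER_CUBIC)
a=z(p,225,210,50,50,5.);b=z(p,315,200,60,50,5.);c=z(p,415,210,50,50,5.)
d=z(s,355,175,50,50,5.);e=z(s,255,205,60,50,5.);f=z(s,160,220,50,50,5.)
cv2.imwrite("pics/crops.png",np.vstack([np.hstack([a,b,c]),np.hstack([d,e,f])]))
```

```text
(no output)
```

View pics/crops.png

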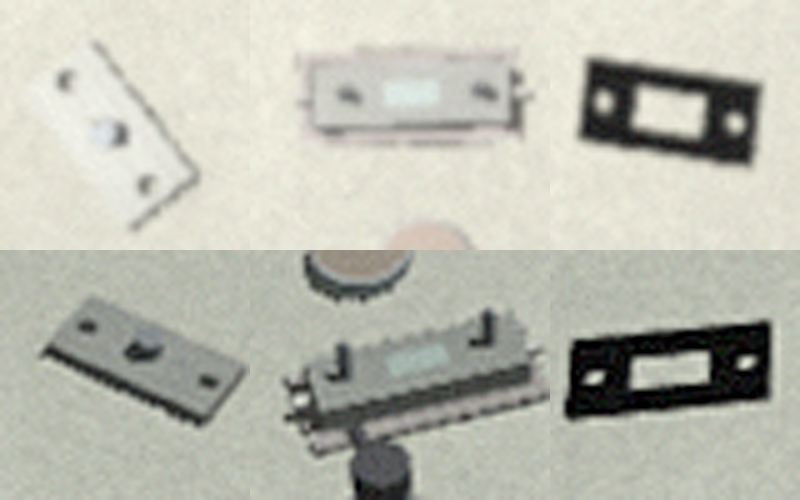

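The crops resolve the holes, the pins and the outlines. I'll fit poses separately in each camera, by aligning model edges to the image gradient.

```bash
cat > h.py <<'E'
from cell import manip
import cv2,numpy as np
from scipy.optimize import differential_evolution
M={n:manip.camera_model(n) for n in("scene","top")}
def proj(n,X):
    m=M[n];c=X@np.array(m["R"]).T+np.array(m["t"]).ravel();q=c@np.array(m["K"]).T;return q[:,:2]/q[:,2:]
def onplane(n,u,v,z):
    m=M[n];R=np.array(m["R"]);o=-R.T@np.array(m["t"]).ravel();r=R.T@np.linalg.solve(np.array(m["K"]),[u,v,1.]);return o+r*(z-o[2])/r[2]
def cloud(n,d):
    m=M[n];R=np.array(m["R"]);v,u=np.mgrid[:400,:640];r=np.stack([u,v,np.ones_like(u)],-1)@np.linalg.inv(np.array(m["K"])).T
    return (r*d[...,None]-np.array(m["t"]).ravel())@R
def rect(w,h,z,n=60):
    t=np.linspace(-.5,.5,n);o=np.ones(n)*.5
    return np.c_[np.r_[t*w,t*w,o*w,-o*w],np.r_[o*h,-o*h,t*h,t*h],np.full(4*n,z)]
def circ(r,y,z,n=40):
    a=np.linspace(0,2*np.pi,n,endpoint=False);return np.c_[r*np.cos(a),y+r*np.sin(a),np.full(n,z)]
def place(P,x,y,a,z=0):
    c,s=np.cos(a),np.sin(a);return P@np.array([[c,-s,0],[s,c,0],[0,0,1]]).T+[x,y,z]
def line(x,y,z0,z1,n=40): return np.c_[np.full(n,x),np.full(n,y),np.linspace(z0,z1,n)]
def grad(p):
    q=cv2.GaussianBlur(p.astype(np.float32),(0,0),.6);f=0
    f=sum(cv2.Sobel(q,cv2.CV_32F,a,1-a,ksize=3)**2 for a in(0,1)).sum(2)**.5
    return np.minimum(f,150)
MOD={"gasket":np.r_[rect(54,110,6),rect(26,44,6),circ(6,42,6),circ(6,-42,6)],
 "cover":np.r_[rect(54,110,10),circ(6,42,10),circ(6,-42,10),circ(9,0,24)],
 "cell":np.r_[rect(40,124,26),rect(60,140,6)]+0}
for s in(-42,42):
    MOD["cell"]=np.r_[MOD["cell"],line(0,s-4,26,52),line(0,s+4,26,52),line(4,s,26,52),line(-4,s,26,52)]
def fit(n,p,P,x0,rz=0,span=(12,12,.5)):
    G=grad(p)
    def f(v):
        uv=proj(n,place(P,*v,rz)).astype(np.float32)
        return -cv2.remap(G,uv[:,:1],uv[:,1:],cv2.INTER_CUBIC).mean()
    r=differential_evolution(f,[(a-s,a+s) for a,s in zip(x0,span)],seed=1,tol=1e-6,maxiter=150)
    return r.x,r.fun
E
python3 - <<'E'
from h import *
D={n:np.load(f"pics/{n}0.npz") for n in M}
I={"gasket":(438,232,6,-.1),"cover":(248,236.5,10,.6),"cell":(347,218,26,0)}
for k,(u,v,z,a) in I.items():
    c=onplane("top",u,v,z)
    for n in M: x,s=fit(n,D[n]["p"],MOD[k],(c[0],c[1],a)); print(k,n,np.round(x,3),round(s,1))
for n in M:
    c=cloud(n,D[n]["d"]).reshape(-1,3); c=c[(c[:,0]>300)&(c[:,0]<900)&(abs(c[:,1])<500)]
    for z0,lab in((185,"tall"),(135,"squat")):
        q=c[abs(c[:,2]-z0)<5]; print(n,lab,len(q),np.round(q.mean(0)),np.round(q.std(0)))
        print(np.round(q[:40]).astype(int).tolist())
for u,v,z,l in((350,254,16,"dish"),(441,158,5,"flask"),(226,156,60,"rack"),(327,165,150,"b"),(365,170,110,"sq")): print(l,np.round(onplane("top",u,v,z)))
E
```

```text
gasket scene [ 4.47970e+02 -3.04307e+02 -1.70000e-01] -154.5
gasket top [ 4.43113e+02 -3.02303e+02 -1.63000e-01] -153.4
cover scene [4.49471e+02 2.98895e+02 1.00000e-01] -75.6
cover top [4.25485e+02 2.99456e+02 1.01000e-01] -47.8
cell scene [ 4.89113e+02 -1.27870e+01  1.90000e-02] -135.4
cell top [ 4.90857e+02 -1.94960e+01 -4.40000e-02] -115.8
scene tall 102 [647.  47. 185.] [10.  7.  2.]
[[615, 51, 180], [618, 48, 180], [623, 49, 182], [623, 51, 181], [626, 47, 182], [632, 48, 184], [636, 49, 188], [634, 53, 184], [635, 55, 185], [633, 43, 183], [635, 44, 185], [634, 47, 183], [638, 49, 187], [638, 51, 186], [638, 54, 185], [639, 56, 185], [641, 58, 186], [638, 38, 186], [638, 41, 185], [639, 43, 185], [642, 45, 188], [640, 48, 185], [640, 51, 184], [644, 52, 188], [640, 56, 183], [643, 57, 186], [643, 60, 185], [641, 35, 187], [642, 40, 186], [645, 41, 189], [643, 44, 186], [646, 46, 188], [644, 49, 186], [644, 52, 185], [647, 53, 187], [645, 56, 185], [644, 59, 182], [647, 61, 185], [642, 35, 185], [642, 37, 184]]
scene squat 250 [662. -92. 135.] [ 23. 140.   3.]
[[634, 35, 135], 
[... 1470 characters left out ...]
20, 136], [692, -323, 135], [691, -328, 139], [691, -334, 140], [689, -320, 136], [689, -322, 138], [687, -321, 133], [685, -325, 139], [685, -336, 140], [685, -321, 130], [683, -322, 136], [682, -324, 139], [680, -325, 138], [680, -329, 135], [681, -347, 133], [678, -326, 134], [678, -329, 133], [678, -332, 132], [676, -333, 138], [677, -336, 137], [677, -340, 135], [676, -342, 138], [675, -338, 131], [660, -73, 133], [658, -75, 138], [659, -78, 134], [656, -66, 135], [656, -69, 137], [656, -72, 135], [657, -75, 133], [655, -78, 138], [656, -81, 135], [655, -84, 138], [654, 60, 137]]
dish [379. -25.  16.]
flask [ 685. -327.    5.]
rack [686. 358.  60.]
b [633.  46. 150.]
sq [626. -68. 110.]
```

Run:
```python
from h import *
D={n:np.load(f"pics/{n}0.npz")["p"] for n in M}
for l,u,v,z in(("pinL base",273.6,230.6,26),("pinR base",302.8,224,26),("L tip",273.2,224,54),("R tip",302.6,217.4,54)): print(l,np.round(onplane("scene",u,v,z),1))
C={"block":rect(40,124,26),"blockpins":np.r_[rect(40,124,26),MOD["cell"][480:]],"all":MOD["cell"]}
R={}
for k,P in C.items():
    for n in M: x,s=fit(n,D[n],P,(489,-17,0.01),0,(8,8,.06)); print(k,n,np.round(x,3),round(s,1)); R[k,n]=x
for n,c in(("scene",(445,298)),("top",(440,298))):
    x,s=fit(n,D[n],MOD["cover"],(*c,-.9),0,(15,15,.3)); print("cover",n,np.round(x,3),round(s,1)); R["cover",n]=x
out=[]
for n,boxes in(("top",((225,210),(320,195))),("scene",((355,170),(258,203)))):
    f=6;row=[]
    for (x,y),k in zip(boxes,("cover","blockpins")):
        im=cv2.resize(np.clip(D[n][y:y+48,x:x+62]*1.4,0,255).astype(np.uint8),None,fx=f,fy=f,interpolation=cv2.INTER_CUBIC)
        P=MOD["cover"] if k=="cover" else C[k]
        for q in (proj(n,place(P,*R[k,n]))-[x,y]+.5)*f: cv2.circle(im,tuple(int(a) for a in q),0,(0,0,255),-1)
        row.append(im)
    out.append(np.hstack(row))
cv2.imwrite("pics/ov.png",np.vstack(out))
```

```text
pinL base [492.8 -56.5  26. ]
pinR base [492.9  28.8  26. ]
L tip [493.3 -56.3  54. ]
R tip [493.3  28.4  54. ]
block scene [ 4.90788e+02 -1.22900e+01  1.60000e-02] -148.4
block top [ 4.93598e+02 -1.99260e+01  2.40000e-02] -103.8
blockpins scene [ 4.90548e+02 -1.21950e+01  7.00000e-03] -141.3
blockpins top [ 4.9250e+02 -1.4423e+01  2.6000e-02] -126.7
all scene [ 4.89113e+02 -1.27870e+01  1.90000e-02] -135.4
all top [ 4.87309e+02 -1.99620e+01  2.20000e-02] -116.8
cover scene [439.702 304.465  -0.901] -138.4
cover top [436.72  292.683  -0.906] -106.3
```

View pics/ov.png

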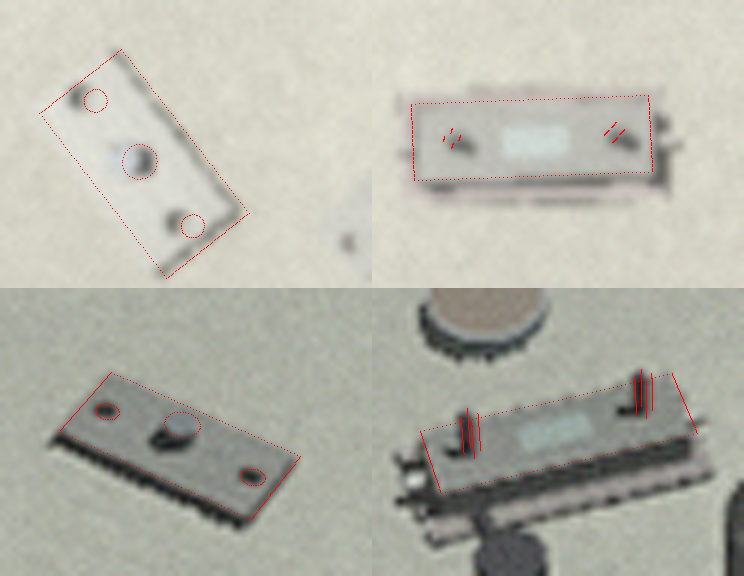

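Red overlays: the scene fits sit on the cover's outline and holes, and on the cell block with its pins at roughly (467,430) and (640,395). The top cover fit is shifted, so I won't use it. I'm moving towards the gasket at about (445.5,-303.5) with yaw -0.167.

Request:
jog_arm:
  rows: [3, -1.8, 0, 0, 0, -0.07, 0, 3, -1.8, 0, 0, 0, -0.07, 0, 3, -1.8, 0, 0, 0, -0.07, 0, 3, -1.8, 0, 0, 0, -0.07, 0, 3, -1.8, 0, 0, 0, -0.07, 0, 3, -1.8, 0, 0, 0, -0.07, 0, 0.5, -3.8, 0, 0, 0, -0.07, 0, 0.5, -3.8, 0, 0, 0, -0.07, 0, 0.5, -3.8, 0, 0, 0, -0.07, 0, 0.5, -3.8, 0, 0, 0, -0.07, 0, 0.5, -3.8, 0, 0, 0, -0.07, 0, 0.5, -3.8, 0, 0, 0, -0.07, 0, 0.5, -3.8, 0, 0, 0, -0.07, 0, 0.5, -3.8, 0, 0, 0, -0.07, 0, 0.5, -3.8, 0, 0, 0, -0.07, 0, 0.5, -3.8, 0, 0, 0, -0.07, 0, 0.5, -3.8, 0, 0, 0, -0.07, 0, 0.5, -3.8, 0, 0, 0, -0.07, 0, 0.5, -3.8, 0, 0, 0, -0.07, 0, 0.5, -3.8, 0, 0, 0, -0.07, 0]
  newtons: 15

```text
clock: 1.77
eef_pos: [433.5, -123.6, 181.7]
eef_rot: [-3.142, -0.0, 1.397]
wrist_force: [1.0, 1.4, -0.3]
finger_gap: 93.9
finger_force: 0.0
```

Request:
jog_arm:
  rows: [0.2, -3, -1, 0, 0, 0, 0, 0.2, -3, -1, 0, 0, 0, 0, 0.2, -3, -1, 0, 0, 0, 0, 0.2, -3, -1, 0, 0, 0, 0, 0.2, -3, -1, 0, 0, 0, 0, 0.2, -3.2, 0, 0, 0, 0, 0, 0, 0, -3, 0, 0, 0, 0, 0, 0, -3, 0, 0, 0, 0, 0, 0, -3, 0, 0, 0, 0, 0, 0, -2.4, 0, 0, 0, 0, 0, 0, -0.8, 0, 0, 0, 0, 0, 0, 0, 0, 0, 0, 0]

```text
clock: 2.77
eef_pos: [444.9, -302.9, 8.0]
eef_rot: [-3.138, -0.002, 1.401]
wrist_force: [0.0, 0.1, 0.4]
finger_gap: 94.2
finger_force: 0.0
```

Request:
jog_arm:
  rows: [0, 0, 0.1, 0, 0, 0, 0, 0, 0, 0, 0, 0, 0, 1, 0, 0, 0, 0, 0, 0, 1, 0, 0, 0, 0, 0, 0, 1, 0, 0, 0, 0, 0, 0, 1, 0, 0, 0, 0, 0, 0, 1, 0, 0, 0, 0, 0, 0, 1, 0, 0, 0, 0, 0, 0, 1]
  newtons: 15

```text
clock: 3.43
eef_pos: [445.9, -303.7, 10.9]
eef_rot: [3.141, 0.0, 1.401]
wrist_force: [0.0, -0.9, 0.1]
finger_gap: 50.8
finger_force: 0.0
```

Run:
```python
from h import *
o=[]
for n,x,y in(("top",395,195),("scene",140,190)):
    p,d=manip.camera(n); np.savez(f"pics/{n}1.npz",p=p,d=d)
    o.append(cv2.resize(np.clip(p[y:y+80,x:x+80]*1.4,0,255).astype(np.uint8),None,fx=5,fy=5,interpolation=cv2.INTER_CUBIC))
cv2.imwrite("pics/g1.png",np.hstack(o)); s=manip.read_state(); print(s["finger_gap"],s["finger_force"],s["eef_pos"])
```

```text
42.92920304384718 0.0 [ 445.81028208 -303.62643481   10.74743782]
```

View pics/g1.png

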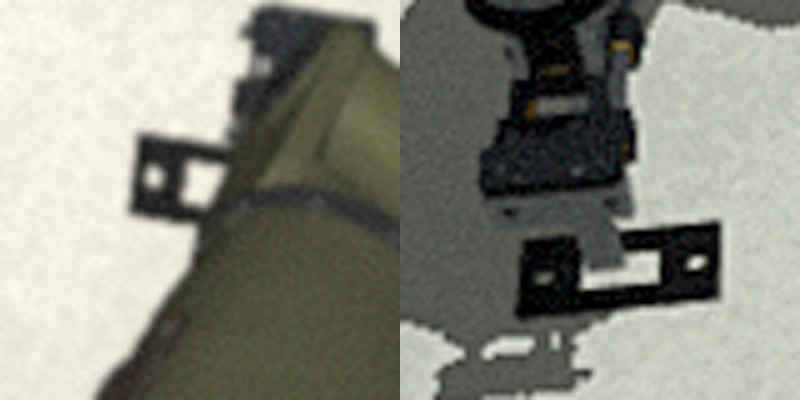

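The scene crop shows the fingers at (600,240), over the window instead of around the gasket. I'll check where they are with depth.

Run:
```python
from h import *
d=np.load("pics/scene1.npz")["d"]; c=cloud("scene",d)
for v in range(228,254):
    print(v,[tuple(np.round(c[v,u]).astype(int).tolist()) for u in range(256-0,268,3)] if 0 else [tuple(np.round(c[v,u]).astype(int).tolist()) for u in range(172,190,3)])
x=fit("scene",np.load("pics/scene1.npz")["p"],MOD["gasket"],(447,-303,-.167),0,(12,12,.1));print(x)
```

```text
228 [(536, -313, 168), (535, -307, 165), (535, -300, 163), (536, -293, 161), (537, -286, 160), (386, -288, -1)]
229 [(535, -314, 163), (535, -307, 161), (538, -300, 162), (539, -293, 161), (540, -287, 159), (392, -289, 1)]
230 [(536, -315, 161), (537, -308, 159), (529, -302, 149), (533, -294, 151), (534, -288, 149), (397, -289, 2)]
231 [(529, -316, 150), (528, -309, 146), (527, -302, 144), (532, -295, 146), (535, -288, 147), (398, -290, -1)]
232 [(521, -318, 138), (527, -310, 142), (530, -303, 143), (530, -296, 140), (534, -289, 142), (401, -290, -2)]
233 [(522, -318, 136), (529, -311, 140), (530, -304, 140), (532, -296, 139), (532, -290, 137), (411, -290, 5)]
234 [(531, -318, 142), (525, -312, 133), (531, -304, 137), (531, -297, 135), (409, -299, 2), (411, -291, 2)]
235 [(528, -319, 134), (481, -317, 83), (483, -309, 82), (488, -301, 85), (411, -300, 0), (418, -291, 4)]
236 [(409, -332, 4), (479, -317, 77), (484, -310, 80), (482, -303, 75), (422, -300, 7), (422, -292, 5)]
237 [(411, -333, 2), (418, -324, 7), (481, -311, 72), (484, -303, 73), (425, -300, 6), (428, -292, 8)]
238 [(415
[... 1033 characters left out ...]
(455, -337, 6), (459, -329, 7), (459, -321, 5), (463, -313, 7), (466, -305, 7), (465, -297, 4)]
249 [(455, -337, 2), (462, -329, 7), (465, -321, 8), (466, -313, 6), (467, -306, 5), (472, -297, 8)]
250 [(464, -337, 8), (463, -330, 4), (465, -322, 4), (468, -314, 5), (471, -306, 5), (474, -298, 6)]
251 [(465, -338, 5), (472, -329, 10), (474, -322, 9), (473, -314, 6), (477, -306, 8), (475, -299, 2)]
252 [(469, -338, 5), (470, -330, 4), (470, -323, 1), (474, -315, 3), (472, -307, -2), (477, -299, 1)]
253 [(470, -339, 3), (467, -332, -4), (472, -323, -1), (473, -316, -2), (478, -308, 0), (477, -300, -3)]
(array([ 4.47803493e+02, -3.04547410e+02, -1.65002695e-01]), np.float64(-147.10792541503906))
```

Run:
```python
from h import *
for n in M:
    c=cloud(n,np.load(f"pics/{n}0.npz")["d"])
    m=(abs(c[...,0]-184)<70)&(abs(c[...,1]-518)<75)&(c[...,2]>120)&(c[...,2]<300)
    q=c[m]; print(n,m.sum()); 
    h=np.histogram(q[:,2],bins=np.arange(120,310,10)); print(h[0])
    lo=q[np.argsort(q[:,2])[:25]]; print(np.round(lo).astype(int).tolist())
    c=cloud(n,np.load(f"pics/{n}1.npz")["d"]); q=c[(abs(c[...,0]-446)<60)&(abs(c[...,1]+303)<60)&(c[...,2]>15)&(c[...,2]<200)]
    print(np.histogram(q[:,2],bins=np.arange(15,200,10))[0])
s=manip.read_state(); print(s["joints"],s["eef_pos"],s["finger_gap"])
```

```text
scene 246
[ 0  0  0  0  0  0  0  0  6 23 30 26 25 34 25 36 27 14]
[[178, 472, 207], [212, 564, 208], [195, 566, 208], [212, 560, 208], [211, 567, 210], [181, 466, 210], [176, 468, 210], [211, 564, 211], [213, 559, 212], [208, 561, 213], [180, 470, 213], [179, 463, 213], [175, 472, 213], [174, 462, 214], [212, 562, 215], [207, 565, 215], [206, 562, 215], [214, 568, 215], [214, 565, 215], [177, 464, 216], [202, 564, 216], [175, 468, 217], [211, 566, 217], [200, 565, 218], [190, 569, 219]]
[  0   0   5  20  18  24  13   1   1  11   0   0  23 103 103 142 115  58]
top 47
[ 0  0  0  0  0  0  0  0  2 16 14  8  5  1  1  0  0  0]
[[176, 463, 208], [202, 558, 209], [205, 558, 210], [210, 558, 211], [176, 465, 212], [213, 565, 212], [208, 560, 213], [208, 557, 213], [210, 559, 213], [203, 559, 214], [205, 559, 215], [174, 458, 215], [164, 461, 215], [157, 463, 215], [213, 566, 216], [211, 561, 217], [203, 560, 217], [172, 457, 218], [168, 459, 221], [209, 558, 221], [211, 561, 222], [161, 460, 223], [194, 562, 223], [163, 460, 224], [207, 557, 224]]
[ 0  0  3  3  4  3  1  0  0  0  0  0  6 26 21  6  2  0]
[-6.65815190e-01  4.81909573e-01  1.70508971e+00  5.27724849e-06
  9.54664581e-01 -4.95794326e-01] [ 445.81028208 -303.62643481   10.74743782] 42.92920304384718
```

Depth shows the real fingertips at z≈38, where the reported pose puts them at 2.7. At the start pose it's 207 against 174. So the reported TCP reads about 35 mm low in z. I'll open, then go down watching the force.

Request:
jog_arm:
  rows: [0, 0, 0, 0, 0, 0, 0, 0, 0, 0, 0, 0, 0, 0, 0, 0, 0, 0, 0, 0, 0, 0, 0, 0, 0, 0, 0, 0, 0, 0, 0, 0, 0, 0, 0, 0, 0, 0, 0, 0, 0, 0, 0, 0, 0, 0, 0, 0, 0, 0, 0, 0, 0, 0, 0, 0, 0, 0, -1, 0, 0, 0, 0, 0, 0, -1, 0, 0, 0, 0, 0, 0, -0.6, 0, 0, 0, 0, 0, 0, 0, 0, 0, 0, 0, 0, 0, 0, 0, 0, 0, 0]

```text
clock: 4.62
eef_pos: [445.5, -303.4, -16.0]
eef_rot: [-3.14, -0.001, 1.401]
wrist_force: [0.7, -0.6, -0.3]
finger_gap: 93.8
finger_force: 0.0
```

Request:
jog_arm:
  rows: [0, 0, -0.2, 0, 0, 0, 0, 0, 0, -0.2, 0, 0, 0, 0, 0, 0, 0, 0, 0, 0, 0]

```text
clock: 4.87
eef_pos: [445.8, -303.6, -19.4]
eef_rot: [-3.142, -0.0, 1.401]
wrist_force: [0.5, 0.0, 0.3]
finger_gap: 93.9
finger_force: 0.0
```

Request:
jog_arm:
  rows: [0, 0, -0.2, 0, 0, 0, 0, 0, 0, 0, 0, 0, 0, 0]

```text
clock: 5.03
eef_pos: [445.8, -303.6, -21.4]
eef_rot: [-3.141, -0.0, 1.401]
wrist_force: [0.6, -0.2, -0.1]
finger_gap: 93.8
finger_force: 0.0
```

Request:
jog_arm:
  rows: [0, 0, -0.1, 0, 0, 0, 0, 0, 0, 0, 0, 0, 0, 0]

```text
clock: 5.2
eef_pos: [445.8, -303.6, -22.3]
eef_rot: [-3.142, -0.0, 1.401]
wrist_force: [0.1, 0.4, 0.4]
finger_gap: 94.2
finger_force: 0.0
```

Request:
jog_arm:
  rows: [0, 0, -0.1, 0, 0, 0, 0, 0, 0, 0, 0, 0, 0, 0]

```text
clock: 5.37
eef_pos: [445.8, -303.6, -23.3]
eef_rot: [3.142, 0.0, 1.401]
wrist_force: [-1.0, 0.7, 0.1]
finger_gap: 93.5
finger_force: 0.0
```

Request:
jog_arm:
  rows: [0, 0, -0.1, 0, 0, 0, 0, 0, 0, -0.1, 0, 0, 0, 0, 0, 0, 0, 0, 0, 0, 0]

```text
clock: 5.62
eef_pos: [446.0, -303.7, -23.6]
eef_rot: [3.141, 0.0, 1.401]
wrist_force: [-8.6, 5.3, 23.5]
finger_gap: 94.0
finger_force: 12.2
```

Request:
jog_arm:
  rows: [0, 0, -0.1, 0, 0, 0, 0, 0, 0, 0, 0, 0, 0, 0]

```text
clock: 5.78
eef_pos: [446.0, -303.8, -23.7]
eef_rot: [3.141, 0.0, 1.401]
wrist_force: [-13.5, 9.1, 36.9]
finger_gap: 94.0
finger_force: 18.7
```

Request:
jog_arm:
  rows: [0, 0, -0.1, 0, 0, 0, 0, 0, 0, 0, 0, 0, 0, 0]

```text
clock: 5.95
eef_pos: [446.1, -303.8, -23.8]
eef_rot: [3.141, 0.0, 1.401]
wrist_force: [-18.3, 13.3, 50.6]
finger_gap: 94.2
finger_force: 25.3
```

Request:
jog_arm:
  rows: [0, 0, -0.1, 0, 0, 0, 0, 0, 0, 0, 0, 0, 0, 0]

```text
clock: 6.12
eef_pos: [446.1, -303.9, -23.9]
eef_rot: [3.141, 0.001, 1.401]
wrist_force: [-22.2, 16.2, 63.4]
finger_gap: 94.1
finger_force: 31.9
```

Bench contact comes at reported z = -23.5, so the z offset is 31.5 mm. I'll back off to about 1 mm above the bench and grip.

Request:
jog_arm:
  rows: [0, 0, 0.6, 0, 0, 0, 0, 0, 0, 0, 0, 0, 0, 0.5, 0, 0, 0, 0, 0, 0, 1, 0, 0, 0, 0, 0, 0, 1, 0, 0, 0, 0, 0, 0, 1, 0, 0, 0, 0, 0, 0, 1, 0, 0, 0, 0, 0, 0, 1, 0, 0, 0, 0, 0, 0, 1, 0, 0, 0, 0, 0, 0, 1]
  newtons: 15

```text
clock: 6.87
eef_pos: [445.8, -303.6, -22.4]
eef_rot: [-3.141, -0.0, 1.401]
wrist_force: [-0.8, -0.3, -0.5]
finger_gap: 53.7
finger_force: 15.0
```

Request:
jog_arm:
  rows: [0, 0, 1.5, 0, 0, 0, 1, 0, 0, 3, 0, 0, 0, 1, 0, 0, 3, 0, 0, 0, 1, 0, 0, 3, 0, 0, 0, 1, 0.5, 3.6, 0, 0, 0, 0.023, 1, 0.5, 3.6, 0, 0, 0, 0.023, 1, 0.5, 3.6, 0, 0, 0, 0.023, 1, 0.5, 3.6, 0, 0, 0, 0.023, 1, 0.6, 3.6, 0, 0, 0, 0.023, 1, 0.6, 3.6, 0, 0, 0, 0.023, 1, 0.6, 3.6, 0, 0, 0, 0.024, 1, 0.6, 3.6, 0, 0, 0, 0.024, 1, 0, 0, -2, 0, 0, 0, 1, 0, 0, -2, 0, 0, 0, 1, 0, 0, 0, 0, 0, 0, 1, 0, 0, 0, 0, 0, 0, 1]

```text
clock: 8.2
eef_pos: [489.4, -15.6, 42.5]
eef_rot: [-3.14, -0.0, 1.587]
wrist_force: [0.4, -0.2, 0.0]
finger_gap: 54.0
finger_force: 15.0
```

Run:
```python
from h import *
s=manip.read_state(); zb=s["eef_pos"][2]+22.4; print(s["eef_pos"],s["eef_rot"],s["finger_gap"],zb)
o=[]
for n,x,y in(("top",315,180),("scene",250,170)):
    p,d=manip.camera(n); np.savez(f"pics/{n}2.npz",p=p,d=d); f=6
    im=cv2.resize(np.clip(p[y:y+66,x:x+66]*1.4,0,255).astype(np.uint8),None,fx=f,fy=f,interpolation=cv2.INTER_CUBIC)
    if n=="scene":
        for dz in (-4,0,4):print(dz,fit(n,p,MOD["gasket"],(491,-15,.016),zb+dz,(8,8,.06)))
        print("fixed",fit(n,p,MOD["gasket"],(491,-15,.016),zb,(8,8,.06))[0])
    o.append(im)
cv2.imwrite("pics/g2.png",np.hstack(o))
```

```text
[489.38877006 -15.62418169  42.50776637] [-3.13983176e+00 -2.12071731e-04  1.58677161e+00] 53.95262996434254 64.9077663655579
-4 (array([ 4.90273943e+02, -1.52891875e+01, -2.92526570e-02]), np.float64(-133.41571044921875))
0 (array([ 4.93814371e+02, -1.61261556e+01, -2.96277860e-02]), np.float64(-133.6137237548828))
4 (array([ 4.97576388e+02, -1.69497068e+01, -3.06858695e-02]), np.float64(-133.75296020507812))
fixed [ 4.93814371e+02 -1.61261556e+01 -2.96277860e-02]
```

View pics/g2.png

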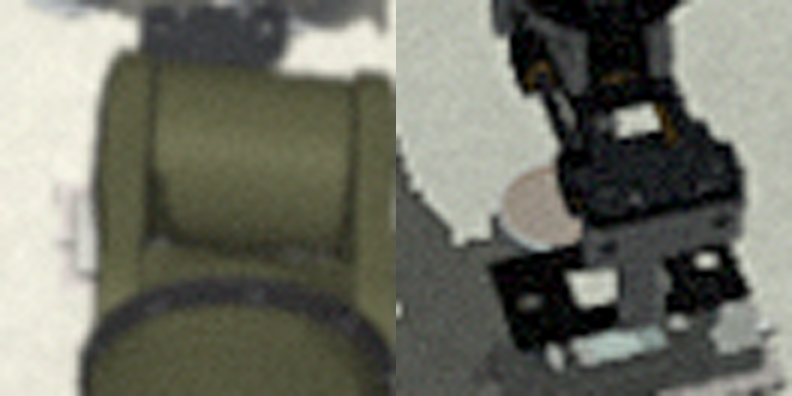

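The scene crop shows the gasket held over the cell, with its holes near (530,300) and (708,260). The fitted yaw is a bit off, so I'll check with depth whether the gasket is tilted, using the pins as a second reference.

Run:
```python
from h import *
z=np.load("pics/scene2.npz");p,d=z["p"],z["d"];c=cloud("scene",d)
m=(p.max(2)<45)&(abs(c[...,0]-491)<45)&(abs(c[...,1]+15)<65)&(c[...,2]>58)&(c[...,2]<85)
m[:212]&=False
q=c[m];print(len(q))
A=np.c_[q[:,0]-490,q[:,1]+15,np.ones(len(q))]
w=np.ones(len(q),bool)
for _ in range(4):
    s=np.linalg.lstsq(A[w],q[w,2],rcond=None)[0]; r=q[:,2]-A@s; w=abs(r)<2*r[w].std()+.5
print("plane dz/dx,dz/dy,z",np.round(s,3),w.sum(),r[w].std())
# 5-dof fit: x,y,yaw,tilt about x
G=grad(p);P=MOD["gasket"]
def f(v):
    X=P.copy();X[:,2]+=v[3]*X[:,1]+v[4]*X[:,0];uv=proj("scene",place(X,*v[:3],zb)).astype(np.float32)
    return -cv2.remap(G,uv[:,:1],uv[:,1:],cv2.INTER_CUBIC).mean()
zb=64.9
r=differential_evolution(f,[(482,500),(-24,-6),(-.08,.08),(-.1,.1),(-.1,.1)],seed=2,maxiter=200);print(np.round(r.x,3),r.fun)
# cell in first image: block plane slope for reference
c0=cloud("scene",np.load("pics/scene0.npz")["d"]);q=c0[(abs(c0[...,0]-491)<14)&(abs(c0[...,1]+14)<30)]
A=np.c_[q[:,0]-490,q[:,1]+15,np.ones(len(q))];print("block",np.round(np.linalg.lstsq(A,q[:,2],rcond=None)[0],3),len(q))
# bottle caps in z0 image not needed; gasket orig plane
q=c0[(abs(c0[...,0]-448)<25)&(abs(c0[...,1]+304)<45)];A=np.c_[q[:,0]-448,q[:,1]+304,np.ones(len(q))];print("gk0",np.round(np.linalg.lstsq(A,q[:,2],rcond=None)[0],3))
```

```text
318
plane dz/dx,dz/dy,z [ 2.7000e-02 -5.0000e-03  7.1726e+01] 290 1.7521126033376682
[ 4.90917e+02 -1.49180e+01 -3.50000e-02  9.70000e-02 -9.30000e-02] -136.0106658935547
block [2.8000e-02 1.5000e-02 2.6422e+01] 159
gk0 [-3.000e-03  6.000e-03  4.482e+00]
```

Run:
```python
from h import *
g=lambda n,k:np.load(f"pics/{n}{k}.npz")["p"].astype(int).mean(2).astype(int)
a=g("scene",0);print("L");print(a[221:234,266:282]);print("R");print(a[214:227,295:312])
b=g("scene",2);print("gL");print(b[214:226,264:280]);print("gR");print(b[208:219,294:310])
P=np.array([[491,-15-42,26],[491,-15-42,54],[491,-15+42,26],[491,-15+42,54.]]);print(proj("scene",P).round(1).tolist())
```

```text
L
[[122 122 124 124 120 119 120 116 121 118 119 125 124 125 126 121]
 [125 121 122 121 120 126 122 115 117 121 122 124 124 124 126 116]
 [124 119 121 120 127 122 106  93 106 121 129 124 116 118 119 101]
 [119 119 122 125 127 116  66  48  75 105 116 105  96 104 101  96]
 [122 121 115 115 119 109  68  38  58  89  99  98  92  94  96  94]
 [118 116 109 106 108 104  68  34  56  82  99  96  95  94  99  98]
 [109 106  99  99  97  94  58  36  55  82 100 101  99  97  97  98]
 [ 84  96  97  98 102 104  77  30  52  77 104  98  97 101  99  94]
 [ 61 104 101  89  79  87  71  20  48  80 100  99 101  98  96  99]
 [ 69 107 101  90  51  22  35  37  52  82 100 102  99  99  95  98]
 [ 49  93 105 106  93  67  72  76  81  94  98  98 100  98  97 101]
 [ 26  69 103 101 101 104 105 103 106  99 101 104  98 100 103  97]
 [ 70  63 106 101  96 100  99  95  96 104  97 102 106 103 105 107]]
R
[[118 120 121 122 122 125 123 121 121 117 121 123 123 125 128 126 122]
 [117 123 123 122 120 126 123 126 126 125 123 119 123 127 123 124 120]
 [122 121 124 125 126 126 124 105 116 129 127 117 118 124 126 126 127]
 [120 123 1
[... 1613 characters left out ...]
50  48  47  59  70  98 131 129]
 [ 51  50  49  53  48  53  49  41  38  40  34  59 103 129 136 133]
 [ 51  49  52  39  42  34  32  16   8   7   2  42 109 148 131 131]
 [ 39  41  42  16  15  25  71  98  87  52   0  36  87 129 133 131]
 [ 31   1   8  10   2  41 108 145 132  78   8   1  38 107 143 129]
 [ 39   1   9  16  19  17  69  92  81  48  13   4  36 104 145 137]
 [ 65  28   0  13   8   0   2   0   0   8  10  13   4  81 129 141]
 [ 72  56  11   9  19   4  20   9  21   4   6   9  11  25  97 140]
 [ 68  59   2   4  12  25   8   9  15  16   1  11   3   0  78 127]
 [ 60  46  15   9   3  12  12  15  21  14   5  12   8   0  34 100]]
[[273.3, 230.2], [272.7, 223.5], [302.0, 223.7], [301.9, 216.9]]
```

Run:
```python
from h import *
L=onplane("scene",271.9,219.9,67.9);R=onplane("scene",301.24,212.98,67.9);print(L,R,(L+R)/2,np.arctan2(-(R-L)[0],(R-L)[1]))
# same measure on the gasket lying on bench in image0: bright hole centroids & truth from grip
a=np.load("pics/scene0.npz")["p"].astype(float).mean(2)
C=[]
for s in(-42,42):
    u,v=proj("scene",place(np.array([[0,s,3.]]),447.9,-304.4,-.167))[0];u0,v0=int(round(u)),int(round(v))
    w=a[v0-4:v0+5,u0-4:u0+5]; ww=np.clip(w-25,0,None); yy,xx=np.mgrid[v0-4:v0+5,u0-4:u0+5]
    mk=((xx-u)**2+((yy-v)*1.3)**2<12);ww=ww*mk
    C.append(onplane("scene",(ww*xx).sum()/ww.sum(),(ww*yy).sum()/ww.sum(),3))
L,R=C;print("bench gasket",L,R,(L+R)/2,np.arctan2(-(R-L)[0],(R-L)[1]))
J=[(proj("scene",np.array([[490+dx,-15+dy,40.]]))[0]) for dx,dy in((0,0),(1,0),(0,1))];print("du/dx",J[1]-J[0],J[2]-J[0])
```

```text
[490.01884655 -58.36575329  67.9       ] [488.525356    25.96957083  67.9       ] [489.27210128 -16.19809123  67.9       ] 0.01770710513832197
bench gasket [ 438.87055445 -345.18446053    3.        ] [ 452.48363759 -263.07722806    3.        ] [ 445.67709602 -304.13084429    3.        ] -0.16430180717676174
du/dx [0.09387586 0.25232147] [ 0.34439857 -0.07754135]
```

Hole centroids give a consistent measurement: the gasket is at (489.3,-16.2) with yaw 0.018, and the pins are at about (490.5,-13.9). I'll shift by the difference and lower gently.

Request:
jog_arm:
  rows: [0.12, 0.23, -0.5, 0, 0, 0, 1, 0, 0, 0, 0, 0, 0, 1, 0, 0, -0.3, 0, 0, 0, 1, 0, 0, -0.3, 0, 0, 0, 1, 0, 0, -0.3, 0, 0, 0, 1, 0, 0, -0.2, 0, 0, 0, 1, 0, 0, 0, 0, 0, 0, 1]

```text
clock: 8.88
eef_pos: [490.8, -13.3, 26.2]
eef_rot: [-3.141, -0.0, 1.587]
wrist_force: [-0.7, 0.7, 0.3]
finger_gap: 53.8
finger_force: 15.0
```

Request:
jog_arm:
  rows: [0, 0, -0.3, 0, 0, 0, 1, 0, 0, -0.3, 0, 0, 0, 1, 0, 0, -0.3, 0, 0, 0, 1, 0, 0, 0, 0, 0, 0, 1]

```text
clock: 9.22
eef_pos: [490.7, -13.3, 17.1]
eef_rot: [-3.141, -0.0, 1.587]
wrist_force: [-0.5, 0.5, -0.5]
finger_gap: 53.6
finger_force: 15.0
```

Request:
jog_arm:
  rows: [0, 0, -0.3, 0, 0, 0, 1, 0, 0, -0.3, 0, 0, 0, 1, 0, 0, -0.2, 0, 0, 0, 1, 0, 0, 0, 0, 0, 0, 1]

```text
clock: 9.55
eef_pos: [490.8, -13.3, 9.2]
eef_rot: [-3.141, -0.0, 1.587]
wrist_force: [0.1, 0.1, -0.9]
finger_gap: 53.4
finger_force: 15.0
```

Request:
jog_arm:
  rows: [0, 0, -0.3, 0, 0, 0, 1, 0, 0, -0.2, 0, 0, 0, 1, 0, 0, 0, 0, 0, 0, 1]

```text
clock: 9.8
eef_pos: [490.8, -13.3, 4.3]
eef_rot: [-3.141, -0.0, 1.587]
wrist_force: [-0.4, -0.1, -0.9]
finger_gap: 53.4
finger_force: 15.0
```

Request:
jog_arm:
  rows: [0, 0, -0.1, 0, 0, 0, 1, 0, 0, 0, 0, 0, 0, 1]

```text
clock: 9.97
eef_pos: [491.0, -13.3, 3.6]
eef_rot: [-3.141, -0.0, 1.587]
wrist_force: [0.1, 1.2, -0.8]
finger_gap: 53.4
finger_force: 15.0
```

Request:
jog_arm:
  rows: [0, 0, 0, 0, 0, 0, 0.5, 0, 0, 0, 0, 0, 0, 0, 0, 0, 0, 0, 0, 0, 0, 0, 0, 0, 0, 0, 0, 0, 0, 0, 0.5, 0, 0, 0, 0, 0, 0, 3, 0, 0, 0, 0, 0, 0, 3.8, 0, 0, 0, 0.3, 0, 0, 3.8, 0, 0, 0, 0.6, 0, 0, 3.8, 0, 0, 0, 1, 0, 0, 3.8, 0, 0, 0, 1, 0, 0, 3.8, 0, 0, 0, 1, 2.5, 1, 0, 0, 0, 0, 1, 2.5, 1, 0, 0, 0, 0, 1, 2.6, 1, 0, 0, 0, 0, 1, 2.6, 1, 0, 0, 0, 0, 1, 2.6, 1, 0, 0, 0, 0, 1, 2.6, 0.9, 0, 0, 0, 0, 1, 0, 0, 0, 0, 0, 0, 1, 0, 0, 0, 0, 0, 0, 1]

```text
clock: 11.55
eef_pos: [645.2, 46.0, 227.9]
eef_rot: [-3.14, 0.0, 1.587]
wrist_force: [-0.3, 0.2, 0.9]
finger_gap: 4.0
finger_force: 0.0
```

Run:
```python
from h import *
s=manip.read_state(); print(s["eef_pos"],s["finger_gap"],s["wrist_force"])
f=6;o=[]
for n,x,y in(("scene",250,180),("top",312,135)):
    p,d=manip.camera(n); np.savez(f"pics/{n}3.npz",p=p,d=d)
    o.append(cv2.resize(np.clip(p[y:y+90,x:x+66]*1.4,0,255).astype(np.uint8),None,fx=f,fy=f,interpolation=cv2.INTER_CUBIC))
    c=cloud(n,d);q=c[(abs(c[...,0]-645)<60)&(abs(c[...,1]-45)<50)&(c[...,2]>195)&(c[...,2]<300)]
    if len(q): q=q[np.argsort(q[:,2])][:12];print(n,np.round(q).astype(int).tolist())
cv2.imwrite("pics/g3.png",np.hstack(o))
```

```text
[645.21233588  45.98130366 227.87366419] 4.017087997105188 [-0.30835534  0.18748607  0.90173676]
scene [[643, 38, 253], [651, 37, 255], [636, 37, 257], [642, 38, 259], [646, 37, 260], [651, 38, 261], [660, 54, 262], [661, 44, 262], [639, 37, 262], [655, 36, 262], [660, 41, 262], [643, 38, 263]]
```

View pics/g3.png

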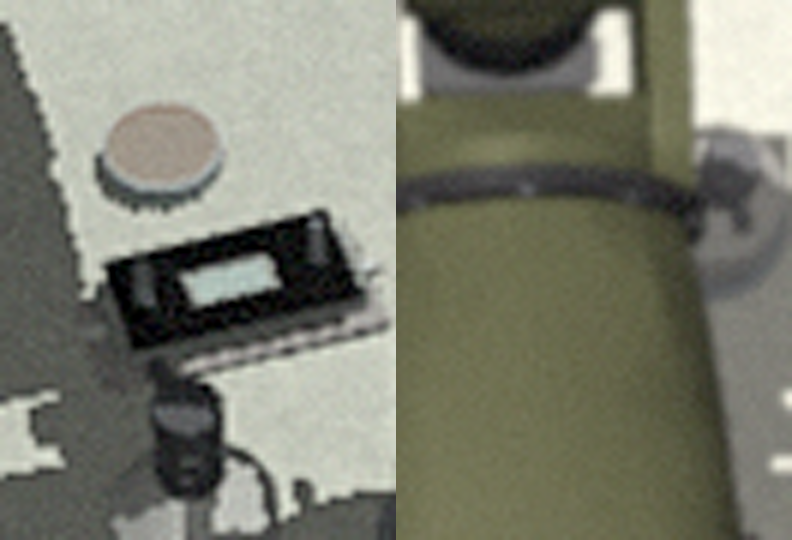

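The gasket is seated flat, with both pins standing through its holes at (145,280) and (317,235). Now the tall cap, with closed fingers.

Request:
jog_arm:
  rows: [0, 0, -3, 0, 0, 0, 1, 0, 0, -2.5, 0, 0, 0, 1, 0, 0, -0.5, 0, 0, 0, 1, 0, 0, -0.4, 0, 0, 0, 1, 0, 0, -0.3, 0, 0, 0, 1, 0, 0, -0.3, 0, 0, 0, 1, 0, 0, 0, 0, 0, 0, 1]

```text
clock: 12.23
eef_pos: [645.4, 45.5, 159.9]
eef_rot: [3.14, 0.0, 1.587]
wrist_force: [-0.6, -0.6, 2.8]
finger_gap: 0.9
finger_force: 1.4
```

Request:
jog_arm:
  rows: [0, 0, -0.3, 0, 0, 0, 1, 0, 0, -0.2, 0, 0, 0, 1, 0, 0, 0, 0, 0, 0, 1]

```text
clock: 12.48
eef_pos: [645.5, 45.6, 154.2]
eef_rot: [3.14, 0.0, 1.587]
wrist_force: [1.0, -2.8, 5.6]
finger_gap: 0.7
finger_force: 2.8
```

Request:
jog_arm:
  rows: [0, 0, -0.2, 0, 0, 0, 1, 0, 0, -0.2, 0, 0, 0, 1, 0, 0, 0, 0, 0, 0, 1]

```text
clock: 12.73
eef_pos: [645.5, 45.6, 150.4]
eef_rot: [3.14, 0.0, 1.587]
wrist_force: [-0.3, -0.8, 7.5]
finger_gap: 0.7
finger_force: 3.7
```

Request:
jog_arm:
  rows: [0, 0, -0.2, 0, 0, 0, 1, 0, 0, 0, 0, 0, 0, 1]

```text
clock: 12.9
eef_pos: [645.5, 45.6, 149.5]
eef_rot: [3.139, 0.0, 1.587]
wrist_force: [-1.9, -1.5, 11.3]
finger_gap: -0.0
finger_force: 5.7
```

The stop is reached (11.3 N, more than the 8 N spring). I'll release upward and go to the cover at about (439,304) with yaw -0.90.

Request:
jog_arm:
  rows: [0, 0, 0, 0, 0, 0, 1, 0, 0, 1, 0, 0, 0, 1, 0, 0, 2.5, 0, 0, 0, 1, 0, 0, 2.5, 0, 0, 0, 1, -2, 2.6, 0, 0, 0, -0.092, 0, -2, 2.6, 0, 0, 0, -0.092, 0, -2, 2.6, 0, 0, 0, -0.092, 0, -2, 2.6, 0, 0, 0, -0.092, 0, -2.1, 2.6, 0, 0, 0, -0.092, 0, -2.1, 2.6, 0, 0, 0, -0.092, 0, -2.1, 2.6, 0, 0, 0, -0.091, 0, -2.1, 2.6, 0, 0, 0, -0.091, 0, -2.1, 2.6, 0, 0, 0, -0.091, 0, -2.1, 2.5, 0, 0, 0, -0.091, 0, 0, 0, -3, 0, 0, 0, 0, 0, 0, -3, 0, 0, 0, 0, 0, 0, -3, 0, 0, 0, 0, 0, 0, 0, 0, 0, 0, 0]

```text
clock: 14.4
eef_pos: [436.4, 303.5, 112.5]
eef_rot: [-3.14, 0.008, 0.671]
wrist_force: [-0.9, -0.2, -1.0]
finger_gap: 90.2
finger_force: 0.0
```

Run:
```python
from h import *
s=manip.read_state(); print(s["eef_pos"],s["eef_rot"],s["finger_gap"])
D=np.load("pics/scene0.npz")["p"]
print("holes only",fit("scene",D,np.r_[circ(6,42,10),circ(6,-42,10)],(439.7,304.5,-.9),0,(5,5,.08)))
a=D.astype(float).mean(2);C=[]
for k in(-42,42):
    u,v=proj("scene",place(np.array([[0,k,10.]]),439.7,304.5,-.9))[0];u0,v0=int(round(u)),int(round(v))
    yy,xx=np.mgrid[v0-4:v0+5,u0-4:u0+5];w=np.clip(80-a[v0-4:v0+5,u0-4:u0+5],0,None)*((xx-u)**2+((yy-v)*1.3)**2<14)
    C.append(onplane("scene",(w*xx).sum()/w.sum(),(w*yy).sum()/w.sum(),10))
L,R=C;print("hole centroids",L,R,(L+R)/2,np.arctan2(-(R-L)[0],(R-L)[1]))
c=cloud("scene",manip.camera("scene")[1]);q=c[(abs(c[...,0]-645)<18)&(abs(c[...,1]-45)<16)&(c[...,2]>165)];print("cap z",np.median(q[:,2]),len(q))
```

```text
[436.41775764 303.47536141 112.51583308] [-3.14033006  0.00845676  0.67130366] 90.18585162231446
holes only (array([439.05980285, 302.5463181 ,  -0.90918166]), np.float64(-157.13525390625))
hole centroids [405.23373527 277.67516155  10.        ] [471.42451046 329.58702301  10.        ] [438.32912286 303.63109228  10.        ] -0.905716763661445
cap z 184.16077525076398 141
```

Request:
jog_arm:
  rows: [0.2, 0, -3, 0, 0, -0.005, 0, 0, 0, -3, 0, 0, 0, 0, 0, 0, -3, 0, 0, 0, 0, 0, 0, -2.5, 0, 0, 0, 0, 0, 0, -1.3, 0, 0, 0, 0, 0, 0, -0.5, 0, 0, 0, 0, 0, 0, 0, 0, 0, 0, 0]

```text
clock: 15.03
eef_pos: [441.6, 304.9, -14.5]
eef_rot: [-3.142, -0.0, 0.666]
wrist_force: [-0.5, 0.6, 0.9]
finger_gap: 93.8
finger_force: 0.0
```

Request:
jog_arm:
  rows: [-0.3, -0.15, -0.3, 0, 0, 0, 0, 0, 0, -0.3, 0, 0, 0, 0, 0, 0, 0, 0, 0, 0, 0]

```text
clock: 15.28
eef_pos: [438.3, 303.3, -20.5]
eef_rot: [3.141, -0.001, 0.666]
wrist_force: [-0.4, -0.8, -0.0]
finger_gap: 94.1
finger_force: 0.0
```

Request:
jog_arm:
  rows: [0, 0, 0, 0, 0, 0, 0.5, 0, 0, 0, 0, 0, 0, 1, 0, 0, 0, 0, 0, 0, 1, 0, 0, 0, 0, 0, 0, 1, 0, 0, 0, 0, 0, 0, 1, 0, 0, 0, 0, 0, 0, 1, 0, 0, 0, 0, 0, 0, 1, 0, 0, 0, 0, 0, 0, 1, 0, 0, 0, 0, 0, 0, 1]
  newtons: 30

```text
clock: 16.03
eef_pos: [438.1, 303.1, -21.2]
eef_rot: [3.142, -0.0, 0.666]
wrist_force: [0.7, 0.2, 0.1]
finger_gap: 53.4
finger_force: 30.0
```

Request:
jog_arm:
  rows: [0, 0, 1.5, 0, 0, 0, 1, 0, 0, 3, 0, 0, 0, 1, 0, 0, 3, 0, 0, 0, 1, 0, 0, 3, 0, 0, 0, 1, 0, 0, 2.5, 0, 0, 0, 1, 0.53, -3.2, 0, 0, 0, 0.092, 1, 0.53, -3.2, 0, 0, 0, 0.092, 1, 0.53, -3.2, 0, 0, 0, 0.092, 1, 0.53, -3.2, 0, 0, 0, 0.092, 1, 0.53, -3.2, 0, 0, 0, 0.092, 1, 0.53, -3.2, 0, 0, 0, 0.092, 1, 0.53, -3.2, 0, 0, 0, 0.092, 1, 0.53, -3.2, 0, 0, 0, 0.092, 1, 0.53, -3.1, 0, 0, 0, 0.092, 1, 0.53, -3, 0, 0, 0, 0.092, 1, 0, 0, -3, 0, 0, 0, 1, 0, 0, -3, 0, 0, 0, 1, 0, 0, 0, 0, 0, 0, 1, 0, 0, 0, 0, 0, 0, 1]

```text
clock: 17.62
eef_pos: [490.3, -13.7, 48.3]
eef_rot: [-3.139, -0.0, 1.586]
wrist_force: [0.7, 0.9, -0.4]
finger_gap: 53.4
finger_force: 30.0
```

Run:
```python
from h import *
s=manip.read_state(); zb=s["eef_pos"][2]+21.2; print(s["eef_pos"],s["eef_rot"],s["finger_gap"],zb)
p,d=manip.camera("scene"); np.savez("pics/scene4.npz",p=p,d=d); x,y,f=250,165,8
im=cv2.resize(np.clip(p[y:y+72,x:x+80]*1.4,0,255).astype(np.uint8),None,fx=f,fy=f,interpolation=cv2.INTER_CUBIC);cv2.imwrite("pics/g4.png",im)
c=(s["eef_pos"][0],s["eef_pos"][1],s["eef_rot"][2]-np.pi/2)
print("edges",fit("scene",p,MOD["cover"][:320],c,zb,(6,6,.05)))
print("holes",fit("scene",p,MOD["cover"][240:320],c,zb,(6,6,.05)))
print([np.round(v,1).tolist() for v in proj("scene",place(np.array([[0,-42,10.],[0,42,10]]),*c,zb))])
print([np.round((v-[x,y]+.5)*f).tolist() for v in proj("scene",place(np.array([[0,-42,10.],[0,42,10]]),*c,zb))])
```

```text
[490.28116853 -13.73161746  48.29060831] [-3.13871163e+00 -3.95649223e-04  1.58564060e+00] 53.44818698891777 69.49060831431314
edges (array([ 4.93345749e+02, -1.45836682e+01,  6.46709891e-02]), np.float64(-115.01350402832031))
holes (array([ 4.95052808e+02, -7.73569344e+00,  6.47415274e-02]), np.float64(-116.98194885253906))
[[272.7, 217.0], [302.1, 210.2]]
[[185.0, 420.0], [421.0, 366.0]]
```

View pics/g4.png

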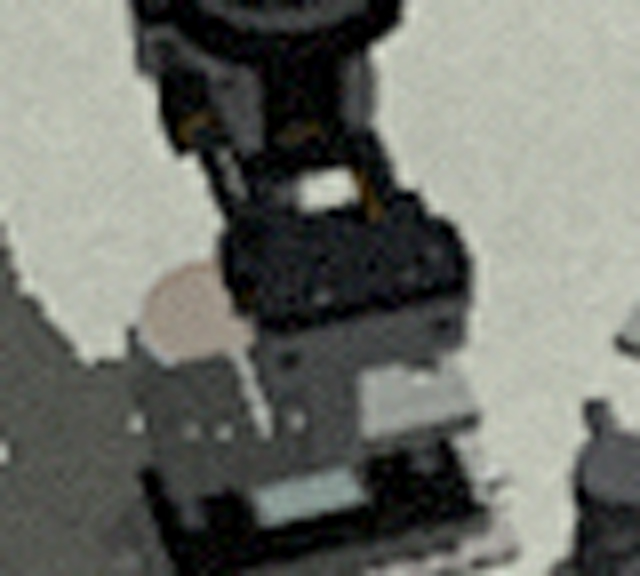

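The scene crop shows the cover held over the cell: its right hole is a bright spot near (425,377) and its left hole near (190,432). I'll take centroids there.

Run:
```python
from h import *
a=np.load("pics/scene4.npz")["p"].astype(int).mean(2).astype(int)
print(a[214:224,266:284]);print(a[206:217,294:313])
P=place(np.array([[0,-42,5.],[0,42,5],[27,55,10],[27,55,0],[-27,55,10],[27,-55,10],[27,-55,0],[-27,-55,10]]),490.3,-13.7,.0157,69.5);print(proj("scene",P).round(2).tolist())
```

```text
[[ 50  38  42  46  46  47  47  49  43  43  50  44  46  41  71 103  97  35]
 [ 54  38  42  46  45  46  49  53  48  42  46  52  48  49  41  80 103  66]
 [ 64  60  45  45  47  41  45  40  50  49  47  43  41  46  38  83 124  95]
 [ 86  95  38  46  40  39  45  51  49  44  43  45  41  47  52  63 110  95]
 [ 89  99  41  47  42  41  49  66  71  40  44  66  77  44  42  41  83  98]
 [ 56  55  47  39  47  47  50  68  69  48  43  78  83  44  47  45  66  81]
 [ 57  56  53  44  48  48  45  45  43  47  46  43  45  48  45  44  45  44]
 [ 59  59  53  37  43  42  45  46  42  43  45  43  42  47  45  51  46  46]
 [ 62  53  53  44  45  46  44  47  44  46  52  41  50  46  41  45  45  45]
 [ 57  44  24  29  40  47  52  47  43  44  50  50  42  44  41  42  46  47]]
[[ 53  48  51  55  44  46  51  49  45  44  33  33  45  46 101 136 136 132
  129]
 [ 52  49  47  45  53  51  46  48  52  48  40  43  46  56  99 133 133 132
  134]
 [ 49  50  49  49  46  49  50  49  46  46  54  58  63  86 117 128 124 130
  131]
 [ 48  46  45  48  46  43  47  48  47  48  63  87 100 125 137 132 130 131
  131]
 [ 47  46  51  58  63  77  65  50  40  38  60  99 111 124 138 135 132 132
  132]
 [ 50  78  90  93 102 111  97  81  92  83  77 103 102 116 129 130 134 134
  134]
 [ 63  96 115 108 109 108 104 114 130 116 106 108 108 106 119 134 133 134
  135]
 [ 59  94 112 110 107 109 108 106 108 105 105 107 102  99 113 132 132 136
  128]
 [ 58  96 110 108 107 109 107 101 101 101 101 105 104 102 108 124 137 134
  132]
 [ 56  96 111 104 103 104 102 102 103 108 108 106 112 109 107 115 133 131
  129]
 [ 56  86 109 104 105 103 111 109 106 111 108 108  99  99  88  87 115 133
  130]]
[[272.8, 218.29], [302.13, 211.44], [309.59, 215.9], [309.59, 218.39], [303.66, 202.57], [270.61, 225.13], [270.82, 227.61], [265.61, 211.3]]
```

Request:
jog_arm:
  rows: [0.05, -0.05, -0.8, 0, 0, 0, 1, 0, 0, -0.4, 0, 0, 0, 1, 0, 0, -0.3, 0, 0, 0, 1, 0, 0, -0.3, 0, 0, 0, 1, 0, 0, -0.2, 0, 0, 0, 1, 0, 0, 0, 0, 0, 0, 1]

```text
clock: 18.17
eef_pos: [491.4, -14.3, 28.5]
eef_rot: [-3.141, -0.0, 1.586]
wrist_force: [-0.9, -0.3, -2.0]
finger_gap: 53.6
finger_force: 30.0
```

Request:
jog_arm:
  rows: [0, 0, -0.3, 0, 0, 0, 1, 0, 0, -0.3, 0, 0, 0, 1, 0, 0, -0.2, 0, 0, 0, 1, 0, 0, 0, 0, 0, 0, 1]

```text
clock: 18.5
eef_pos: [491.3, -14.3, 20.3]
eef_rot: [-3.141, -0.0, 1.586]
wrist_force: [0.1, -0.4, -1.8]
finger_gap: 53.4
finger_force: 30.0
```

Request:
jog_arm:
  rows: [0, 0, -0.3, 0, 0, 0, 1, 0, 0, -0.3, 0, 0, 0, 1, 0, 0, -0.2, 0, 0, 0, 1, 0, 0, 0, 0, 0, 0, 1]

```text
clock: 18.83
eef_pos: [491.2, -14.3, 12.2]
eef_rot: [-3.141, -0.0, 1.586]
wrist_force: [0.1, -0.4, -1.9]
finger_gap: 53.6
finger_force: 30.0
```

Bottom at about 33.4. I'll lower the last 1.4 mm, release and lift clear.

Request:
jog_arm:
  rows: [0, 0, -0.1, 0, 0, 0, 1, 0, 0, 0, 0, 0, 0, 1]

```text
clock: 19.0
eef_pos: [491.5, -14.3, 11.6]
eef_rot: [-3.141, -0.0, 1.586]
wrist_force: [0.1, 0.2, -1.6]
finger_gap: 53.8
finger_force: 30.0
```

Request:
jog_arm:
  rows: [0, 0, 0, 0, 0, 0, 0.5, 0, 0, 0, 0, 0, 0, 0, 0, 0, 0, 0, 0, 0, 0, 0, 0, 0, 0, 0, 0, 0, 0, 0, 0, 0, 0, 0, 0, 0, 0, 0, 0, 0, 0, 0, 0, 0, 0.5, 0, 0, 0, 0, 0, 0, 3, 0, 0, 0, 0, 0, 0, 3.8, 0, 0, 0, 0, 0, 0, 3.8, 0, 0, 0, 0, 0, 0, 3.8, 0, 0, 0, 0, 0, 0, 3.8, 0, 0, 0, 0, -2, 3, 0, 0, 0, 0, 0, -2, 3, 0, 0, 0, 0, 0, -2, 3, 0, 0, 0, 0, 0, -2, 3, 0, 0, 0, 0, 0, -2, 3, 0, 0, 0, 0, 0, 0, 0, 0, 0, 0, 0, 0]

```text
clock: 20.5
eef_pos: [388.9, 139.1, 199.4]
eef_rot: [3.141, -0.001, 1.589]
wrist_force: [0.9, -0.1, -0.3]
finger_gap: 94.0
finger_force: 0.0
```

Run:
```python
from h import *
s=manip.read_state(); print(s["clock"],s["eef_pos"],s["finger_gap"],s["wrist_force"])
p,d=manip.camera("scene");x,y,f=225,185,6
cv2.imwrite("pics/g5.png",cv2.resize(np.clip(p[y:y+95,x:x+120]*1.4,0,255).astype(np.uint8),None,fx=f,fy=f,interpolation=cv2.INTER_CUBIC))
c=cloud("scene",d)
for dy in(-48,-30,25,48):
    q=c[(abs(c[...,0]-491)<22)&(abs(c[...,1]+14-dy)<6)&(c[...,2]>20)&(c[...,2]<60)];print(dy,np.median(q[:,2]).round(1),len(q))
for dx in(-20,20):
    q=c[(abs(c[...,0]-491-dx)<6)&(abs(c[...,1]+14)<45)&(c[...,2]>20)&(c[...,2]<60)];print("x",dx,np.median(q[:,2]).round(1),len(q))
```

```text
20.5 [388.93198114 139.0542836  199.40908852] 93.99148063992628 [ 0.94392317 -0.10341292 -0.32413995]
-48 42.5 55
-30 42.3 50
25 41.9 46
48 43.2 45
x -20 41.8 79
x 20 42.4 110
```

View pics/g5.png

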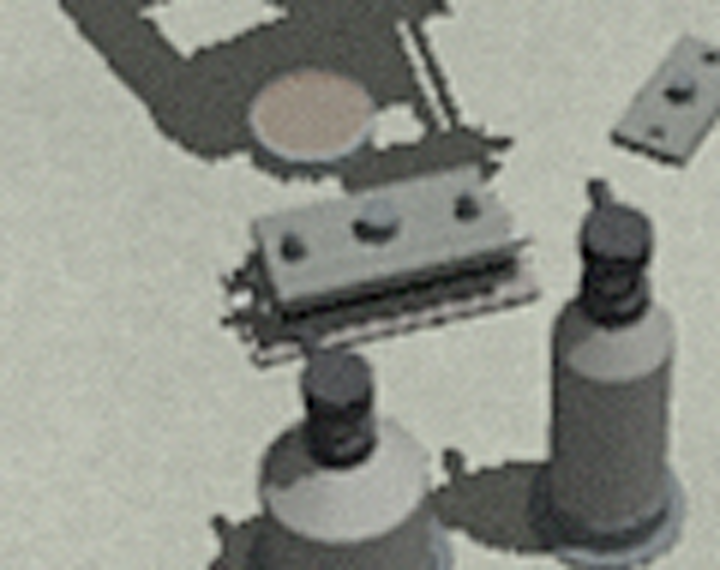

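The cover lies flat, with its top at z≈42 at every point I checked. Both pins show through it at (292,243) and (467,205). Both caps are up and the dish has not moved. Handing in.

```bash
python3 -c "
from cell import manip
print(manip.sign_off())"
```

```text
the job is handed in; nothing more can be done
None
```

The flow cell is assembled and handed in at about 20.5 s: I seated the gasket on both pins and released it, pressed the tall bottle's cap to its stop (it sprang back), then laid the cover flat on the gasket; I never touched the squat bottle, flask, rack or dish.

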